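Raise the hinged board tray and swap two supply modules

TASK

The bench power supply is open for fault-finding: swing its hinged circuit-board tray up by the bail handle to the service position, 50 degrees up from level, and leave it standing there. Under the tray, make the two plug-in modules change places, so that we can see whether the fault follows the module: each stands upright, fully down between the guides of the bay the other one came from, and the bay with the blanking plate ends up free again. Keep the modules upright and do not disturb the other things on the bench.

Things in the scene. Friction and masses are not known exactly. Their poses are not given: they have to be found in the camera images.
- chassis: Opened power supply, fixed to the bench: aluminium pan 320 mm (its x) by 230 mm (its y), origin at the centre of its underside, z up; floor top at z 6 mm, rim at z 19 mm. A 132 mm high front panel stands along its -y edge (y -115 to -119 mm, knobs and handles out to -150); the +y side and both ends are open. Three module bays in a row along x, at y = 0.
- tray (a joint): Angle of the hinged board tray above level, rad: 0 = flat over the modules, grows as its free edge rises, stop at 1.2; starts at 0.12 to 0.45. A stiff friction hinge holds it where it is left; 3 to 8 N at the bail moves it. Aluminium sheet with a green board on top, 270 mm along the hinge, from 12 to 180 mm off the hinge, 3 mm thick; parts on its upper face up to 40 mm high.
- tray_bar (a point): Middle of the tray's bail handle: a round steel bar 10 mm thick, 110 mm long, parallel to the hinge, in the plane of the tray 215 mm from the hinge, about 30 mm clear beyond the plate's free edge, a leg at each end. Its x runs along the bar, y points away from the hinge, z is the normal of the tray's upper face.
- tray_hinge (a point): Middle of the tray's hinge line, just inside the front panel: chassis x 0, y -100 mm, z 118 mm. Its x runs along the hinge (as the chassis x); y turns with the tray and points to the bail.
- finned_mid (a point): Centre (half-way up) of the module with a finned heat-sink top: upright block 44 mm (its x) x 80 mm (its y) x 82 mm high, black and dark metal, flat sides, about 0.35 kg, standing on the pan floor in a bay with its axes along the chassis axes.
- flat_mid (a point): Centre (half-way up) of the module with the plain flat top: upright black block 44 mm (its x) x 80 mm (its y) x 66 mm high, flat sides, about 0.35 kg, standing on the pan floor in a bay with its axes along the chassis axes.
- blank_mid (a point): Centre of the top of the blanking plate, a bare steel sheet 50 x 86 x 3 mm fixed on the floor of the unused bay; its top is 9 mm above the bench. A module may rest on it for the time being.
- bay1 (a point): Centre of the floor of the first bay (chassis x -85 mm), 6 mm above the bench, axes as the chassis. Every bay is 52 mm (x) by 88 mm (y) inside guide lips 3 mm thick and 6 mm high. Two bays hold a module, the third the blanking plate; which is which varies.
- bay2 (a point): The same for the middle bay (chassis x 0).
- bay3 (a point): The same for the third bay (chassis x +85 mm).
- spray_mid (a point): Bystander, centre of an upright spray can, diameter 54 mm, 165 mm high.
- flux_mid (a point): Bystander, centre of an upright amber flux bottle, diameter 42 mm, 85 mm high.
- reel_mid (a point): Bystander, centre of a solder reel standing on its flange, diameter 60 mm, 46 mm high.
- meter_mid (a point): Bystander, centre of a hand multimeter lying face up, 82 mm (its x) x 165 mm (its y) x 34 mm high.
- capacitor_mid (a point): Bystander, centre of an upright capacitor can, diameter 48 mm, 75 mm high (terminals to 82 mm).
- screwdriver: Bystander, a screwdriver 170 mm long lying on the bench along its x, handle at -x; origin at the middle of its underside.
Mind the look-alikes: they are no part of the job. Leave any purple look-alike of the part that bears finned_mid alone.

How it is judged:
By the outcome, as a careful person would: the job done as asked, in the order asked, and still so for the second after the job is handed in, with the robot touching nothing.
It also fails if it takes over 72 s, if anything falls off the work surface, if the arm or the gripper's body presses on something with over 40 N, if the wrist force passes 120 N, or if a joint passes its speed limit or range.

ROBOT

A 6-joint arm with a two-finger parallel gripper is mounted at the origin on the work surface. World frame = base frame: x ahead of the robot, y to its left, z up, the work surface at z = 0. Lengths are in m, angles in degrees, forces in N, time in s.
With the tool pointing down it reaches from about 0.275 to 1 m from the base axis. Payload 8.4 kg.
Tool frame: the origin (TCP) lies between the finger pads; the fingertips stand 19 mm ahead of it and the grasp point (between the pads) is the TCP (tip_reach is the distance from the TCP to the fingertips, in m); z points along the fingers, y is the line along which they close (so a half turn about z gives the same grasp; the last joint's range is limited). The gripper opens to 85 mm and grips with 20 to 120 N. Pads are 22 mm wide; open, the fingers measure 114 mm over their backs; the gripper's body (76 mm by 85 mm) begins 54 mm behind the grasp point. The pads swing forward as they close: fully open they stand 13 mm farther back than shut.
Start: joints at [71.081, 20.225, 93.587, -0, 66.188, -0.138], TCP at [0.201, 0.592, 0.25] pointing down, gripper open.
Joint ranges: [-150.9, 150.9], [-52.94, 120.26], [3.33, 152.33], [-74.26, 254.26], [0, 154.13], [-172.89, 172.89]. Speed limits (degrees/s): [127.2, 127.2, 159.86, 180, 180, 180].

INTERFACE

Orientations are given as a 3x3 rotation matrix whose columns are the frame's x, y, z axes.
In Python, from bench import move_pose, move_linear, movej, release, grab, wait, solve_ik, observe, camera, IKError, job_done, tip_reach gives the robot as it stands. The module is installed in compiled form; this text tells all that it offers. Calls block until the motion is done:
- move_pose(position, orientation): joint-space move of the TCP to a pose.
- move_linear(position, attitude=None, rate=0.15): straight line of the TCP; attitude=None keeps the orientation; rate is the mean speed in m/s.
- movej(angles): joint-space move.
- release() and grab(): open the fingers fully, or close them until they stop; the grip force is fixed at half the most.
- wait(seconds).
- solve_ik(position, orientation): joint angles nearest the present ones, or None.
- observe(): the state.
- camera(name): name is "scene" or "top" or "wrist"; returns a dict with "image" (400x640x3 uint8, blue, green, red), "K" (3x3 intrinsics, pixels), "view" (4x4, takes a point from world to camera coordinates). Camera axes: x right, y up, looking along -z (the intrinsics and any distortion apply to the point x, -y, -z); pixel columns grow to the right and rows downward; lengths in m; the calibration is good to about 2 mm. A picture is of the moment at which its call begins. There is no depth.
A pose or a line that the arm cannot do raises IKError and nothing moves.
- job_done(): hands the job in; it is judged then, once.
The state is a dict: "time": time; "joint_positions": joint angles; "qd": joint speeds; "joint_efforts": joint torques, N m; "ee_pos": TCP position; "tool_rot": TCP orientation; "wrist_force": force on the tool from outside, world axes, zero at the start; "moment": the same for the moment, N m; "gripper_width": opening from 0.0 (shut) to 1.0 (fully open); "gripper_force": force on a finger pad.
Only numpy, scipy, OpenCV 4.12 (cv2) and the standard library are available. Lean on these libraries where they do the work, as an engineer would, in place of code of your own. Each camera call takes 0.05 s, during which the arm holds its last target. There are 200 camera calls.

## Working session

There is one attempt and no reset: what is moved stays moved. The work goes in short steps, each a Python script; the robot and the scene stay as the last script left them, time stands still between calls to the robot, and variables do not carry over. Pictures are saved under pics/ and viewed, at most 10 in all, crops included, and the job is handed in when it is done.

```bash
mkdir -p pics; ls
python3 - <<'E'
from bench import *
import cv2,numpy as np
for n in("scene","top"):
    c=camera(n);cv2.imwrite(f"pics/{n}0.png",c["image"]);np.savez(f"{n}0.npz",**c)
    print(n,c["K"].tolist(),np.round(c["view"],4).tolist(),[k for k in c])
s=observe();print(s)
E
```

```text
pics
scene [[504.72814919631384, 0.0, 319.84760724560806], [0.0, 504.72814919631384, 197.70988807084115], [0.0, 0.0, 1.0]] [[-0.8602, 0.51, -0.0001, 0.5306], [-0.3817, -0.6436, 0.6634, 0.1133], [0.3383, 0.5707, 0.7482, -1.7196], [0.0, 0.0, 0.0, 1.0]] ['image', 'K', 'view']
top [[417.6733352138663, 0.0, 322.5440736899321], [0.0, 417.6733352138663, 195.70450828071455], [0.0, 0.0, 1.0]] [[0.0007, -1.0, -0.0033, -0.0632], [0.9786, 0.0001, 0.2058, -0.6077], [-0.2058, -0.0033, 0.9786, -1.0788], [0.0, 0.0, 0.0, 1.0]] ['image', 'K', 'view']
{'time': 0.1, 'joint_positions': array([ 7.10802596e+01,  2.02586922e+01,  9.36253227e+01, -6.02216337e-05,
        6.61879463e+01, -1.37392998e-01]), 'qd': array([-0.05018169, -0.18318973, -0.08400035, -0.05829148, -0.00026485,
        0.03456119]), 'joint_efforts': array([-5.61544512e-04, -6.06353760e+01, -3.42816710e+01, -9.97509642e-05,
        3.89112218e-03, -1.03025599e-05]), 'ee_pos': array([0.20110021, 0.59133115, 0.24963105]), 'tool_rot': array([[-9.46748640e-01,  3.21973364e-01, -4.06326661e-04],
       [ 3.21973620e-01,  9.46747894e-01, -1.18841580e-03],
       [ 2.05067928e-06, -1.25595751e-03, -9.99999211e-01]]), 'wrist_force': array([ 0.15436071, -0.65498437, -0.36195718]), 'moment': array([0.07017199, 0.04989273, 0.02098574]), 'gripper_force': 0.0, 'gripper_width': 1.0003228676144233}
```

View pics/scene0.png

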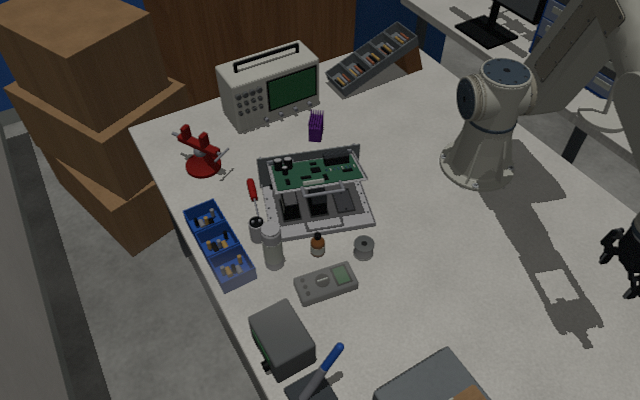

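View pics/top0.png

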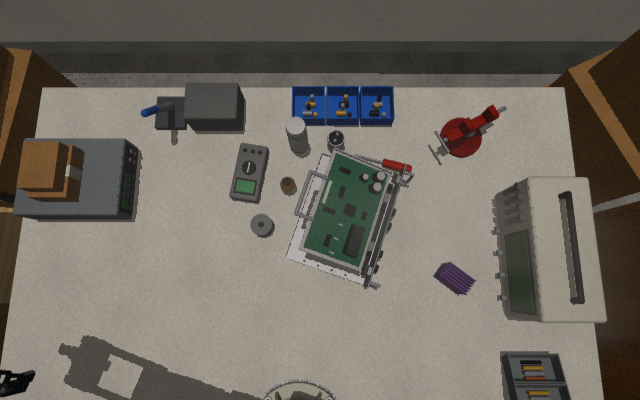

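The scene view shows the chassis around (315,195) with the tray slightly raised and the modules below it. The top view shows the chassis around (340,215), its front panel toward image right (world -y) and the bail at (310,195). Next I'll enlarge both.

Run:
```python
import cv2,numpy as np
a=cv2.imread("pics/scene0.png")[140:280,235:385];b=cv2.imread("pics/top0.png")[110:300,225:425]
a=cv2.resize(a,(640,598),interpolation=cv2.INTER_CUBIC);b=cv2.resize(b,(630,598),interpolation=cv2.INTER_CUBIC)
a=cv2.convertScaleAbs(a,alpha=1.4,beta=25)
cv2.imwrite("pics/sceneC.png",a);cv2.imwrite("pics/topC.png",b)
```

```text
(no output)
```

View pics/sceneC.png

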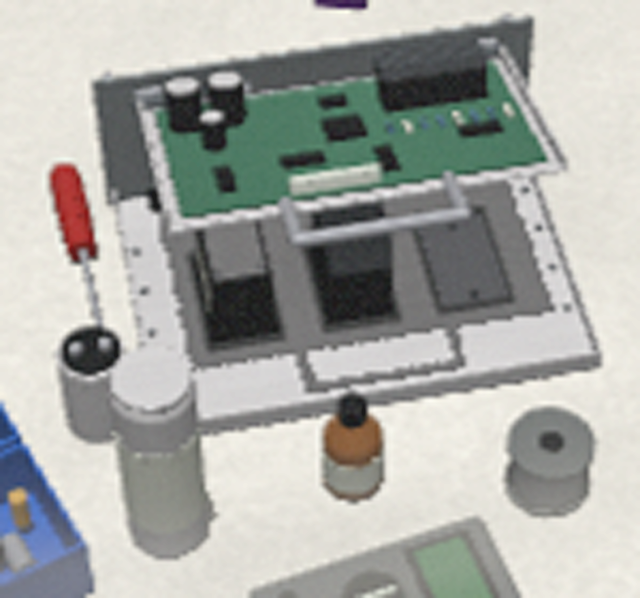

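View pics/topC.png

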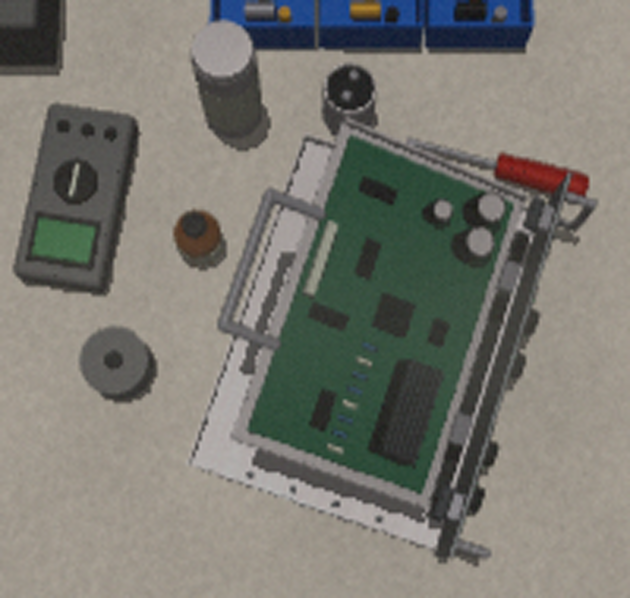

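The scene crop shows the blank in the right-hand bay (bay 1) and modules in the middle and left bays (2 and 3). +x runs to the image left. The bail runs from (300,238) to (465,212), with the tray's free corners at (178,225) and (565,165). In the top crop the pan corners are at (192,463), (306,137) and (440,548). I'll fit the pose to these points.

```bash
cat > h.py <<'E'
import numpy as np,cv2
from scipy.optimize import least_squares
def proj(c,P):
    V=c["view"];q=np.atleast_2d(P)@V[:3,:3].T+V[:3,3]
    return np.c_[c["K"][0,0]*q[:,0]/-q[:,2]+c["K"][0,2],c["K"][1,1]*q[:,1]/q[:,2]+c["K"][1,2]]
def ch(p,P):
    c,s=np.cos(p[2]),np.sin(p[2]);P=np.atleast_2d(P)
    return np.c_[p[0]+c*P[:,0]-s*P[:,1],p[1]+s*P[:,0]+c*P[:,1],P[:,2]]
def tr(th,x,r,n=0): return [x,-.1+r*np.cos(th)-n*np.sin(th),.118+r*np.sin(th)+n*np.cos(th)]
def ray(c,uv,z):
    V=c["view"];R=V[:3,:3];o=-R.T@V[:3,3];K=c["K"]
    d=R.T@np.array([(uv[0]-K[0,2])/K[0,0],-(uv[1]-K[1,2])/K[1,1],-1]);return o+d*(z-o[2])/d[2]
E
python3 - <<'E'
from h import *
S=dict(np.load("scene0.npz"));T=dict(np.load("top0.npz"))
s=lambda u,v:(235+u/4.267,140+v/4.271)
t=lambda u,v:(225+u/3.15,110+v/3.147)
obs=[(T,t(192,463),lambda a:[-.16,.115,.019]),(T,t(306,137),lambda a:[.16,.115,.019]),(T,t(440,548),lambda a:[-.16,-.115,.019]),
(S,s(600,358),lambda a:[-.16,.115,.015]),
(T,t(270,193),lambda a:tr(a,.055,.215)),(T,t(222,325),lambda a:tr(a,-.055,.215)),
(S,s(300,238),lambda a:tr(a,.055,.215)),(S,s(465,212),lambda a:tr(a,-.055,.215)),
(T,t(345,125),lambda a:tr(a,.135,.18)),(T,t(235,437),lambda a:tr(a,-.135,.18)),
(S,s(178,225),lambda a:tr(a,.135,.18)),(S,s(565,165),lambda a:tr(a,-.135,.18)),
(S,s(95,80),lambda a:[.16,-.117,.132]),(S,s(530,18),lambda a:[-.16,-.117,.132])]
f=lambda p:np.concatenate([(proj(c,ch(p,g(p[3])))[0]-uv) for c,uv,g in obs])
r=least_squares(f,[.5,-.08,-.3,.2],loss="soft_l1");print(r.x,np.degrees(r.x[2:]));print(f(r.x).reshape(-1,2).round(1).tolist())
np.save("p.npy",r.x);p=r.x
for n,x in(("b1",-.085),("b2",0),("b3",.085)):print(n,ch(p,[x,0,.006]).round(3))
print("bail",ch(p,tr(p[3],0,.215)),"bail50",ch(p,tr(.8727,0,.215)))
print("spray",ray(T,(319-0,0),0) if 0 else ray(T,t(222,48),.165),"flux",ray(T,t(196,222),.085),"reel",ray(T,t(114,360),.046),"cap",ray(T,t(349,87),.08),"meter",ray(T,t(75,198),.034))
E
```

```text
[ 0.55816276 -0.11850593 -0.32457932  0.27102057] [-18.59702514  15.52833469]
[[-1.3, 0.3], [-0.3, -1.4], [-0.4, 0.5], [0.3, -2.2], [0.3, 0.6], [0.8, 0.0], [-0.5, -0.2], [-0.3, -0.3], [-0.7, -1.6], [-0.9, 0.4], [-2.3, 0.7], [0.4, 0.1], [0.6, -1.5], [-0.8, -1.7]]
b1 [[ 0.478 -0.091  0.006]]
b2 [[ 0.558 -0.119  0.006]]
b3 [[ 0.639 -0.146  0.006]]
bail [[ 0.59233465 -0.01694877  0.1755587 ]] bail50 [[ 0.57034305 -0.08230669  0.28270444]]
spray [0.77176417 0.00661326 0.165     ] flux [0.64494733 0.03246751 0.085     ] reel [0.53102742 0.10503961 0.046     ] cap [ 0.76869124 -0.0996022   0.08      ] meter [0.67992581 0.14659041 0.034     ]
```

```bash
cat >> h.py <<'E'
def axes(p): c,s=np.cos(p[2]),np.sin(p[2]);return np.array([c,s,0]),np.array([-s,c,0]),np.array([0,0,1.])
def Rbail(p,a,sg=1):   # fingers above/below bar, heading a rad below horizontal
    X,Y,Z=axes(p);z=-np.cos(a)*Y-np.sin(a)*Z;x=sg*X;return np.c_[x,np.cross(z,x),z]
def Rmod(p,t,sg=1):    # closing along chassis x, tilted t rad from straight down
    X,Y,Z=axes(p);z=-np.sin(t)*Y-np.cos(t)*Z;y=sg*X;return np.c_[np.cross(y,z),y,z]
E
python3 - <<'E'
from h import *
from bench import *
p=np.load("p.npy");d=np.radians
def q(P,R):
    r=solve_ik(P,R);return None if r is None else np.round(r).astype(int).tolist()
for sg in(1,-1):
  for off in(0,15,30):
    print("bail",sg,off,end=" ")
    for th in(15.5,35,50):
      R=Rbail(p,d(th+off),sg);b=ch(p,tr(d(th),0,.215))[0]
      print(q(b,R),q(b-.1*R[:,2],R),end=" | ")
    print()
  for t in(30,40,50):
    print("mod",sg,t,[q(ch(p,[x,y,z])[0],Rmod(p,d(t),sg)) for x,y,z in((-.085,.015,.05),(0,.015,.05),(.085,.015,.05),(-.085,.06,.17),(.085,.06,.17),(0,.15,.17))])
E
```

```text
bail 1 0 [22, 51, 85, -49, 104, 146] [27, 53, 74, -47, 113, 143] | [17, 35, 90, -42, 93, 138] [22, 36, 81, -40, 103, 136] | [10, 25, 93, -34, 85, 129] [15, 24, 84, -33, 96, 127] | 
bail 1 15 [20, 43, 88, -43, 94, 144] [25, 44, 78, -40, 103, 141] | [13, 29, 92, -33, 84, 133] [17, 27, 84, -31, 94, 131] | [4, 19, 95, -24, 77, 120] [8, 17, 86, -22, 89, 119] | 
bail 1 30 [16, 36, 91, -35, 84, 139] [21, 35, 83, -33, 94, 137] | [7, 23, 95, -23, 75, 125] [11, 20, 87, -22, 86, 123] | [-3, 16, 96, -10, 71, 109] [-1, 12, 89, -10, 82, 109] | 
mod 1 30 [[8, 33, 113, -34, 54, 51], [4, 37, 103, -33, 57, 45], [2, 42, 92, -32, 62, 40], [12, 23, 107, -28, 68, 45], [5, 35, 87, -29, 73, 36], [15, 32, 92, -26, 75, 44]]
mod 1 40 [[12, 37, 110, -39, 62, 58], [8, 41, 100, -39, 65, 52], [5, 46, 90, -39, 69, 46], [16, 28, 105, -33, 75, 51], [8, 38, 85, -36, 80, 41], [18, 36, 89, -31, 83, 49]]
mod 1 50 [[16, 42, 107, -42, 70, 64], [11, 46, 98, -44, 73, 57], [8, 50, 87, -45, 76, 51], [19, 33, 103, -38, 82, 56], [11, 42, 83, -42, 86, 45], [21, 41, 86, -36, 90, 52]]
bail -1 0 [22, 51, 85, -49, 104, -34] [27, 53, 
[... 347 characters left out ...]
-41] [21, 35, 83, -33, 94, -43] | [7, 23, 95, -23, 75, -55] [11, 20, 87, -22, 86, -57] | [-3, 16, 96, -10, 71, -71] [-1, 12, 89, -10, 82, -71] | 
mod -1 30 [[8, 33, 113, -34, 54, -129], [4, 37, 103, -33, 57, -135], [2, 42, 92, -32, 62, -140], [12, 23, 107, -28, 68, -135], [5, 35, 87, -29, 73, -144], [15, 32, 92, -26, 75, -136]]
mod -1 40 [[12, 37, 110, -39, 62, -122], [8, 41, 100, -39, 65, -128], [5, 46, 90, -39, 69, -134], [16, 28, 105, -33, 75, -129], [8, 38, 85, -36, 80, -139], [18, 36, 89, -31, 83, -131]]
mod -1 50 [[16, 42, 107, -42, 70, -116], [11, 46, 98, -44, 73, -123], [8, 50, 87, -45, 76, -129], [19, 33, 103, -38, 82, -124], [11, 42, 83, -42, 86, -135], [21, 41, 86, -36, 90, -128]]
```

Run:
```python
from h import *
from bench import *
p=np.load("p.npy");d=np.radians;off=d(12)
g=lambda th:(ch(p,tr(th,0,.215))[0],Rbail(p,th+off,-1))
b,R=g(p[3])
move_pose(b-.12*R[:,2],R);print(observe()["time"])
move_linear(b-.0*R[:,2],rate=.12);s=observe();print(s["time"],s["wrist_force"])
grab();s=observe();print(s["time"],s["gripper_width"],s["gripper_force"],s["wrist_force"])
mx=0
for th in np.linspace(p[3],d(50),6)[1:]:
    b,R=g(th);move_linear(b,R,rate=.12);s=observe();print(round(s["time"],2),s["wrist_force"].round(1),s["gripper_width"].round(2))
wait(.2);s=observe();print(s["ee_pos"],b,s["wrist_force"])
```

```text
2.4583
3.6083 [-0.3581596   0.10496757  0.59373404]
4.3083 0.09620081838603504 58.402018547058105 [0.22861127 1.52069463 2.08101339]Traceback (most recent call last):
  File "<stdin>", line 11, in <module>
AttributeError: 'float' object has no attribute 'round'
```

Run:
```python
from h import *
from bench import *
p=np.load("p.npy");d=np.radians;off=d(12)
g=lambda th:(ch(p,tr(th,0,.215))[0],Rbail(p,th+off,-1))
for th in np.linspace(p[3],d(50),6)[2:]:
    b,R=g(th);move_linear(b,R,rate=.12);s=observe();print(round(s["time"],2),s["wrist_force"].round(1),s["gripper_force"])
wait(.2);s=observe();print(s["ee_pos"]-b,s["wrist_force"])
release();move_linear(b-.13*R[:,2],rate=.2)
# look at modules with the wrist camera
P=ch(p,[0.0,.17,.24])[0];R2=Rmod(p,d(40));move_pose(P,R2);print(observe()["time"])
for n in("scene","top","wrist"):
    c=camera(n);cv2.imwrite(f"pics/{n}1.png",c["image"]);np.savez(f"{n}1.npz",**c)
a=cv2.resize(cv2.imread("pics/scene1.png")[110:290,225:425],(660,594),interpolation=cv2.INTER_CUBIC)
cv2.imwrite("pics/scene1C.png",cv2.convertScaleAbs(a,alpha=1.3,beta=20))
```

```text
5.04 [-1.3 -0.4  2. ] 60.10673403739929
5.41 [-1.6 -2.1  2.1] 60.086851716041565
5.78 [-2.5 -4.5 -0.3] 60.05372107028961
6.14 [-1.9 -5.4 -1.4] 60.03324866294861
[-1.54696281e-04  1.53830751e-05 -1.10338913e-03] [-1.34011127 -5.37047091 -1.96715181]
9.4833
```

View pics/wrist1.png

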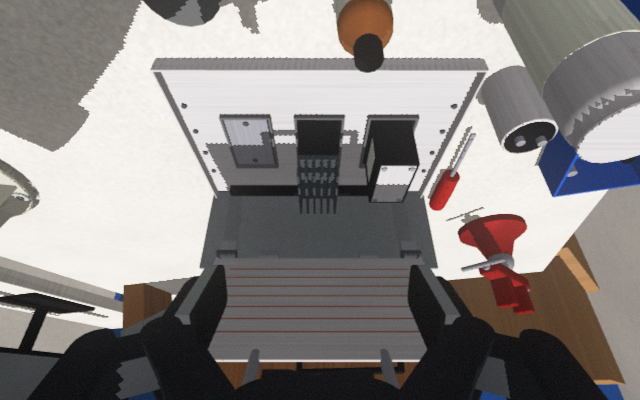

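View pics/scene1C.png

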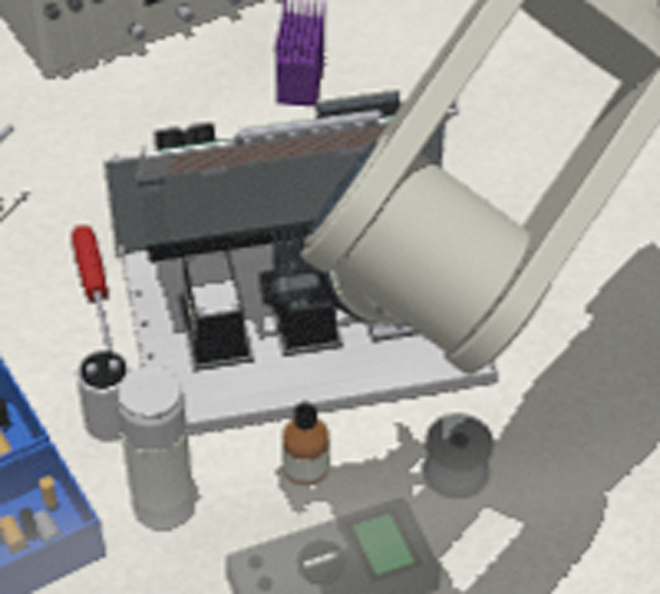

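In the wrist view (image up is chassis +y, left is -x), the blank is in bay 1 at (248,142). The finned module is in bay 2 at (320,165) and the flat one in bay 3 at (393,160). The pan front corners are at (152,60) and (487,60), and the tray stands up with its free edge near row 360. I'll refine the chassis pose from this view and overlay the model to check it.

Run:
```python
from h import *
p=np.load("p.npy")
C={n:dict(np.load(n+"1.npz")) for n in("scene","top","wrist")};W=C["wrist"]
O=[((152,60),[-.16,.115,0]),((487,60),[.16,.115,0]),((157,70),[-.16,.115,.019]),((483,70),[.16,.115,.019]),((220,116),[-.11,.043,.009]),((265,115),[-.06,.043,.009]),((278,166),[-.06,-.043,.009]),
 ((377,165),[.063,.04,.072]),((418,165),[.107,.04,.072])]
uv=np.array([o[0] for o in O]);P=np.array([o[1] for o in O])
print("before",(proj(W,ch(p,P))-uv).round(1).tolist())
f=lambda q:(proj(W,ch(q,P))-uv).ravel()
r=least_squares(f,p[:3],loss="soft_l1");print(r.x,np.degrees(r.x[2]),"d",r.x-p[:3]);print(f(r.x).reshape(-1,2).round(1).tolist())
np.save("pw.npy",r.x)
q=r.x
tiles=[]
def line(im,c,pts,col,s,o):
    u=(proj(c,ch(q,pts))-o)*s;cv2.polylines(im,[np.round(u*16).astype(int)],True,col,1,cv2.LINE_AA,4)
for n,(x0,y0,x1,y1),s in(("wrist",(140,40,500,380),2),("top",(270,140,400,300),4),):
    c=C[n];im=cv2.resize(c["image"][y0:y1,x0:x1],None,fx=s,fy=s,interpolation=cv2.INTER_CUBIC);im=cv2.convertScaleAbs(im,alpha=1.2,beta=20);o=np.array([x0,y0])
    for b in(-.085,0,.085): line(im,c,[[b+i*.026,j*.044,.012] for i,j in((-1,-1),(1,-1),(1,1),(-1,1))],(0,255,255),s,o)
    for z in(0,.019): line(im,c,[[i*.16,j*.115,z] for i,j in((-1,-1),(1,-1),(1,1),(-1,1))],(0,255,0),s,o)
    for b,h,col in((0,.088,(255,0,255)),(.085,.072,(255,128,0))): line(im,c,[[b+i*.022,j*.04,h] for i,j in((-1,-1),(1,-1),(1,1),(-1,1))],col,s,o)
    t=np.radians(50);line(im,c,[tr(t,-.135,.012),tr(t,.135,.012),tr(t,.135,.18),tr(t,-.135,.18)],(0,0,255),s,o);line(im,c,[tr(t,-.055,.18),tr(t,.055,.18),tr(t,.055,.215),tr(t,-.055,.215)],(0,0,255),s,o)
    cv2.imwrite(f"pics/ov_{n}.png",im[:600,:800])
```

```text
before [[3.5, 1.0], [-4.7, 1.0], [-6.7, 3.6], [4.6, 3.6], [3.5, 5.3], [1.7, 6.3], [-2.9, 0.6], [1.0, 1.5], [1.3, 1.5]]
[ 0.5575827  -0.11510821 -0.32716909] -18.74540831818616 d [-0.00058005  0.00339772 -0.00258978]
[[0.6, -2.2], [-4.9, -1.4], [-9.8, 0.4], [4.5, 1.2], [1.5, 3.2], [0.0, 4.3], [-4.5, -0.8], [-0.0, -0.2], [0.6, -0.1]]
```

View pics/ov_wrist.png

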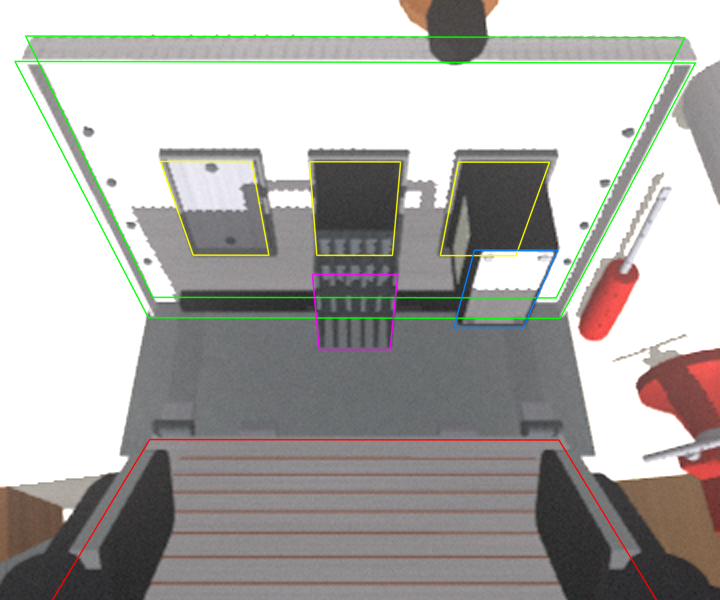

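View pics/ov_top.png

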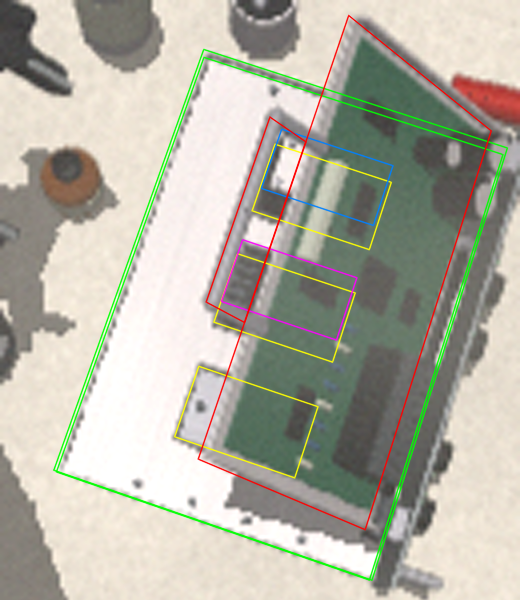

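The overlay matches the image: bays, rims, tray and bail agree within about 2 mm. Now I'll move the finned module from bay 2 to the blank in bay 1.

```bash
cat >> h.py <<'E'
def pq():
    p=np.load("pw.npy");return np.r_[p[:2]+.0007*axes(p)[0][:2],p[2]]
def at(x,y,z): return ch(pq(),[x,y,z])[0]
def st(tag):
    from bench import observe
    s=observe();print(tag,round(s["time"],2),"F",s["wrist_force"].round(1),"grip",round(s["gripper_width"],3),round(s["gripper_force"],1),flush=True)
E
python3 - <<'E'
from h import *
from bench import *
C=dict(np.load("top1.npz"));W=dict(np.load("wrist1.npz"));q=pq()
for a in(47,48,49,50,51,52,53):
    t=np.radians(a);print(a,proj(C,ch(q,[tr(t,.055,.215),tr(t,-.055,.215)])).round(1).tolist(),"obs 338.3,168 321.8,215.8 | wrist row",proj(W,ch(q,tr(t,0,.18,-.0015)))[0].round(0),"obs ~360")
R=Rmod(q,np.radians(40));yg=.015;zg=.062
g=at(0,yg,zg)
move_pose(g-.11*R[:,2],R);st("pre")
move_linear(g,rate=.13);st("at")
grab();st("grab")
move_linear(at(0,yg,zg+.035),rate=.1);st("up")
c=camera("wrist");cv2.imwrite("pics/wrist2.png",c["image"]);np.savez("wrist2.npz",**c)
move_linear(at(-.085,yg,zg+.035),rate=.12)
move_linear(at(-.085,yg,zg+.004),rate=.06);st("down")
c=camera("wrist");cv2.imwrite("pics/wrist3.png",c["image"])
a=np.hstack([cv2.imread("pics/wrist2.png")[0:400,150:550],c["image"][0:400,150:550]]);cv2.imwrite("pics/w23.png",cv2.convertScaleAbs(a,alpha=1.3,beta=25))
E
```

```text
47 [[333.8, 168.6], [317.9, 214.4]] obs 338.3,168 321.8,215.8 | wrist row [318. 350.] obs ~360
48 [[335.0, 168.7], [319.1, 214.6]] obs 338.3,168 321.8,215.8 | wrist row [318. 353.] obs ~360
49 [[336.2, 168.8], [320.3, 214.8]] obs 338.3,168 321.8,215.8 | wrist row [318. 356.] obs ~360
50 [[337.5, 168.9], [321.5, 215.1]] obs 338.3,168 321.8,215.8 | wrist row [318. 359.] obs ~360
51 [[338.7, 169.0], [322.8, 215.3]] obs 338.3,168 321.8,215.8 | wrist row [318. 362.] obs ~360
52 [[340.0, 169.1], [324.1, 215.6]] obs 338.3,168 321.8,215.8 | wrist row [318. 365.] obs ~360
53 [[341.3, 169.2], [325.4, 215.9]] obs 338.3,168 321.8,215.8 | wrist row [318. 368.] obs ~360
pre 10.2 F [0.1 0.4 0.3] grip 1.0 0.0
at 11.2 F [ 0.6  0.3 -0. ] grip 1.002 0.0
grab 11.66 F [0.8 3.5 5.4] grip 0.509 61.0
up 12.16 F [-0.5  1.  -3.8] grip 0.509 61.2
down 13.73 F [-0.3  0.1 -3.1] grip 0.505 61.2
```

View pics/w23.png

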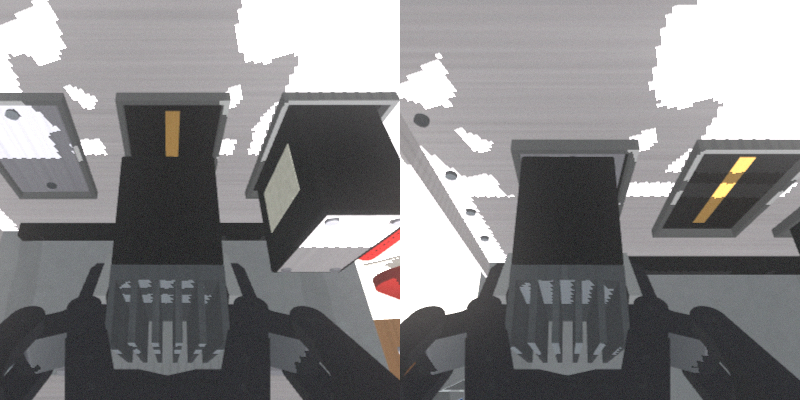

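The tray stands at about 50.4°. On the right of the picture the finned module is inside the bay 1 guides, sitting about 2 mm towards -x (left gap ≈3 px, right gap ≈12 px). I'll release it, shift my frame +1.8 mm in x, and carry the flat module from bay 3 to bay 2.

Run:
```python
from h import *
from bench import *
q=pq();R=Rmod(q,np.radians(40));yg=.015;zg=.062;D=.0018
release();st("rel")
move_linear(at(-.085,yg,zg+.004)-.11*R[:,2],rate=.2)
zg=.05;g=at(.085+D,yg,zg)
move_pose(g-.12*R[:,2],R);move_linear(g,rate=.13);st("at")
grab();st("grab")
move_linear(at(.085+D,yg,zg+.035),rate=.1);st("up")
move_linear(at(D,yg,zg+.035),rate=.12)
move_linear(at(D,yg,zg+.001),rate=.06);st("down")
c=camera("wrist");cv2.imwrite("pics/wrist4.png",c["image"])
cv2.imwrite("pics/w4.png",cv2.convertScaleAbs(c["image"][:300,120:560],alpha=1.5,beta=30))
```

```text
rel 14.28 F [-0.4  0.3 -0.2] grip 0.996 0.0
at 16.77 F [ 0.2 -0.3 -0.2] grip 0.998 0.0
grab 17.23 F [2.3 2.1 3.9] grip 0.512 61.7
up 17.73 F [ 0.1 -0.2 -4.4] grip 0.509 61.2
down 19.31 F [-1.9 -0.2 -2.6] grip 0.509 61.4
```

View pics/w4.png

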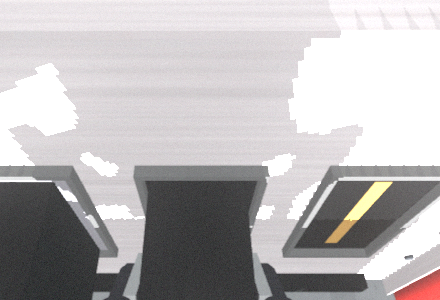

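The flat module is centred in the bay 2 guides (module 148–250, guide 134–267). I'll release it, then carry the finned module from bay 1 over it to bay 3.

Run:
```python
from h import *
from bench import *
q=pq();R=Rmod(q,np.radians(40));yg=.015;D=.0018
release();st("rel")
move_linear(at(D,yg,.051)-.11*R[:,2],rate=.2)
zg=.065;g=at(-.085,yg,zg)
move_pose(g-.12*R[:,2],R);move_linear(g,rate=.13);st("at")
grab();st("grab")
z0=zg-.003
move_linear(at(-.085,yg,z0+.035),rate=.1);st("up")
move_linear(at(-.085,yg+.04,z0+.092),rate=.12)
move_linear(at(.085+D,yg+.04,z0+.092),rate=.15);st("over")
move_linear(at(.085+D,yg,z0+.035),rate=.12)
move_linear(at(.085+D,yg,z0+.001),rate=.06);st("down")
c=camera("wrist")
cv2.imwrite("pics/w5.png",cv2.convertScaleAbs(c["image"][:300,120:560],alpha=1.5,beta=30))
release();st("rel")
move_linear(at(.085+D,yg,z0)-.11*R[:,2],rate=.2)
move_pose(at(0.0,.17,.24),R)
c=camera("wrist");im=c["image"][40:380,140:500]
s=camera("scene")["image"][140:280,235:385];s=cv2.resize(s,(364,340),interpolation=cv2.INTER_CUBIC)
t=cv2.imread("pics/w5.png")[100:300,40:440]
o=np.zeros((560,724,3),np.uint8);o[:340,:360]=im;o[:340,360:724]=s;o[340:540,:400]=t
cv2.imwrite("pics/final.png",cv2.convertScaleAbs(o,alpha=1.2,beta=15));st("end")
```

```text
rel 19.85 F [ 1.2 -0.3  0. ] grip 1.005 0.0
at 22.07 F [ 0.5 -0.7 -0.4] grip 1.001 0.0
grab 22.54 F [-0.7  4.1  5.8] grip 0.51 60.8
up 23.01 F [ 0.2  0.  -3.3] grip 0.514 61.1
over 25.03 F [-0.2  0.2 -4.4] grip 0.51 61.1
down 26.48 F [-1.  -0.6 -2.7] grip 0.509 61.3
rel 27.02 F [-0.3  1.1 -0.2] grip 1.002 0.0
end 28.48 F [-0.9 -0.1 -0.5] grip 0.996 0.0
```

View pics/final.png

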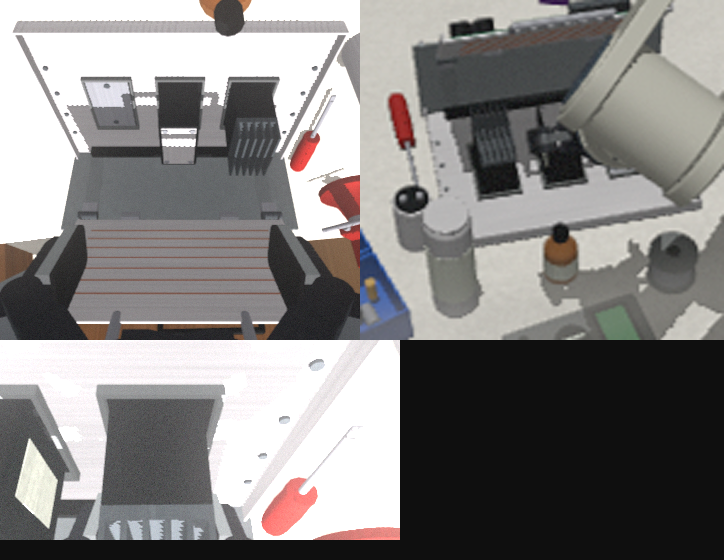

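The blank in bay 1 is free again at (110,105), the flat module is in bay 2 and the finned module in bay 3, both upright between their guides. The tray is still up, the bystanders look undisturbed and the gripper is clear, so I'll hand in.

```bash
python3 -c "
from bench import *
print(job_done())"
```

```text
the job is handed in; nothing more can be done
None
```

The job is handed in: the tray stands at about 50°, the flat module is in bay 2 and the finned module in bay 3, bay 1 with the blanking plate is free, and the bystanders look untouched, after about 28.5 s.

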